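# Squeeze the hose clip shut with the clip pliers

## Task

Take the spring-loaded clip pliers from the blue tool mat, put their jaws over the two lugs of the open orange hose clip on the pipe, and squeeze until the clip clicks shut, easing off once it has clicked, because a hard squeeze cracks the plastic. Touch the clip with the pliers only, leave the small parts standing round about where they are, and finally lay the pliers flat back on the mat.

Things in the scene. Friction and masses are not known exactly. Their poses are not given: they have to be found in the camera images.
- pliers: Clip pliers, 150 mm long, 18 mm thick, blue handles, steel jaws, spring-held open, loose, lying flat on the mat. Origin: on the pivot axis at the underside. x to the jaw tips (at x = 43 mm), handles to x = -105 mm; z up. Mass 0.15 to 0.25 kg. The frame belongs to one half (handle at -y, jaw at +y): in use the centre line lies at +half of joint pliers_lever from x.
- pliers_grip (a point): Where to take both handles from above: 60 mm behind the pivot, 9 mm above the underside. Open, the handles measure 60 mm over their outer faces here (67 mm at the rear end). Carry them squeezed to about 55 mm, so that the spring holds them in the fingers. Handles are 10 mm wide and 18 mm high.
- pliers_jaws (a point): Middle of the jaws: 40 mm ahead of the pivot on the centre line, 9 mm above the underside. Jaws are 18 mm high, 38 mm apart here when open, and clear behind it for 20 mm. The +y jaw has a brass insert that a screw has set 0 to 3.5 mm proud, differently each time, so the handle width at which the clip clicks differs (about 33 to 40 mm). Jaw force is about 1.3 x (handle force - spring).
- pliers_lever (a joint): How far the pliers are closed, rad: 0 open, about 0.34 to 0.46 when the clip clicks, 0.62 stop. Each half turns by half of it. Their spring takes about 13 N on the handles when open, 16 N near the click.
- pipe_stand: Fixed upright pipe, 138 mm high, on a round 84 mm base flange 10 mm high; metal socket 38 mm across up to 88 mm, then grey pipe 34 mm. Origin: on the pipe's axis at the underside; z up.
- hose_clip: Orange snap hose clip round the pipe, 45 mm across, 14 mm high (63 to 77 mm above the desk). Origin on the pipe's axis at its underside; its two lugs stick out along -x to 40 mm from the axis. It turns freely round the pipe, so a push on one lug only turns it. The half at +y belongs to this frame, the other is hinged at the back.
- clip_lugs (a point): Midpoint between the two lugs of the open clip, 31 mm from the pipe's axis, 7 mm above the clip's underside (70 mm above the desk). Axes as hose_clip: +x to the pipe. Lugs are 20 mm long (x), 6 mm thick, 14 mm high; outer faces 24 mm apart when open, 16 mm shut.
- clip_half (a joint): How far the clip is closed, rad: about 0 (-0.02 to 0.01) open, 0.155 to 0.165 shut. It resists at once with some 20 to 25 N on each lug (about 32 N on the handles, spring included); the force falls slowly and at about 0.09 the clip snaps shut by itself and stays. Let go sooner, it springs open. It cracks when both lugs together bear over 75 N (about 45 N or more on the handles once shut).
- tool_mat: Fixed blue fabric mat, 230 x 150 mm, 3 mm thick, flat on the desk. Origin: centre of its underside; x along its length.
- cap_can: Bystander: dark blue capacitor, 18 mm across, 31 mm high, standing loose beside the pipe. Origin: centre of its underside.
- block_relay: Bystander: black relay, 26 x 26 x 24 mm, loose beside the pipe. Origin: centre of its underside.
- nine_volt: Bystander: nine-volt block battery, 18 x 26 x 48 mm, standing loose beyond the far end of the mat. Origin: centre of its underside.
Mind the look-alikes: they are no part of the job. There is more than one size of the pipe_stand; the job needs the larger.

How it is judged:
By the outcome, as a careful person would: the job done as asked, in the order asked, and still so for the second after the job is handed in, with the robot touching nothing.
It also fails if it takes over 61 s, if anything falls off the work surface, if the arm or the gripper's body presses on something with over 40 N, if the wrist force passes 120 N, or if a joint passes its speed limit or range.

## Robot

A 6-joint arm with a two-finger parallel gripper is mounted at the origin on a cart in front of the work surface, level with it; the furniture and walls round the work are solid. World frame = base frame: x ahead of the robot, y to its left, z up, the work surface at z = 0. Lengths are in mm, angles in rad, forces in N, time in s.
With the tool pointing down it reaches from about 350 to 875 mm from the base axis. Payload 4.2 kg.
Tool frame: the origin (TCP) lies between the finger pads; the fingertips stand robot.tcp_to_tips ahead of it and the grasp point (between the pads) lies 3 mm ahead of it (robot.tcp_to_tips is the distance from the TCP to the fingertips, in mm); z points along the fingers, y is the line along which they close (so a half turn about z gives the same grasp; the last joint's range is limited). The gripper opens to 87 mm and grips with 3 to 60 N. Pads are 19 mm wide; open, the fingers measure 117 mm over their backs; the gripper's body (75 mm by 190 mm) begins 51 mm behind the grasp point.
Start: joints at [1.379, 0.385, 0.008, 0, -1.194, -0.259], TCP at [272.27, 562.555, 244.55] pointing down, gripper open.
Joint ranges: [-3.14, 3.14], [-1.21, 2.06], [-1.07, 1.41], [-3.16, 2.05], [-2.99, -0.16], [-3.1, 3.1]. Speed limits (rad/s): [2.79, 2.79, 3.14, 3.14, 3.14, 3.14].

## Interface

Orientations are given as a 3x3 rotation matrix whose columns are the frame's x, y, z axes.
In Python, from plant import robot, capture, camera_info gives the robot as it stands. Calls block until the motion is done:
- robot.reach(position, orientation): joint-space move of the TCP to a pose.
- robot.servo_line(position, frame=None, v=150, until_force=None): straight line of the TCP; frame=None keeps the orientation; v is the mean speed in mm/s. With until_force (N) it stops when the force on the tool has changed by that much, and returns True; else False.
- robot.set_joints(angles): joint-space move.
- robot.gripper_to(opening, grip_force=None): finger opening in mm; grip_force is the grip in N (None keeps the last); returns when the fingers have stopped.
- robot.hold(seconds).
- robot.solve_ik(position, orientation): joint angles nearest the present ones, or None.
- robot.sense(): the state.
- capture(name): name is "side" or "top"; returns the picture (480x640x3 uint8, red, green, blue); there is no depth.
- camera_info(name): a dict with "fx", "fy", "cx", "cy" (pixels), "R" (3x3) and "t" (3): a world point X has camera coordinates R X + t. Camera axes: x right, y down, z forward; pixel columns grow to the right and rows downward; lengths in mm; the calibration is good to about 2 mm. A picture is of the moment at which its call begins. camera_info takes no time and is no camera call.
A pose or a line that the arm cannot do raises robot.MotionError and nothing moves.
- robot.finish_job(): hands the job in; it is judged then, once.
The state is a dict: "t": time; "joints": joint angles; "dq": joint speeds; "effort": joint torques, N m; "ee_pos": TCP position; "tool_rot": TCP orientation; "contact_force": force on the tool from outside, world axes, zero at the start; "wrist_torque": the same for the moment, N m; "gripper_width": finger opening in mm; "grip_force": force on a finger pad.
Only numpy, scipy, OpenCV 4.12 (cv2) and the standard library are available. Lean on these libraries where they do the work, as an engineer would, in place of code of your own. Each camera call takes 0.05 s, during which the arm holds its last target. There are 200 camera calls.

## Working session

There is one attempt and no reset: what is moved stays moved. The work goes in short steps, each a Python script; the robot and the scene stay as the last script left them, time stands still between calls to the robot, and variables do not carry over. Pictures are saved under pics/ and viewed, at most 11 in all, crops included, and the job is handed in when it is done.

```bash
mkdir -p pics; ls
python3 - <<'E'
from plant import robot,capture,camera_info
import cv2
for n in("side","top"):
    cv2.imwrite(f"pics/{n}0.png",capture(n)[:,:,::-1]); c=camera_info(n); print(n,c['fx'],c['fy'],c['cx'],c['cy'],(-c['R'].T@c['t']).round(),c['R'].round(3).tolist())
print(robot.sense(),robot.tcp_to_tips)
E
```

```text
pics
side 505.1142145422865 505.1142145422865 316.82887535932457 235.06049972487867 [-74. 154. 572.] [[-0.014, -1.0, 0.022], [-0.581, -0.01, -0.814], [0.814, -0.024, -0.581]]
top 436.0418617253213 436.0418617253213 320.6348777915586 242.89502292829224 [577. 121. 903.] [[-0.026, -0.999, -0.02], [-0.999, 0.027, -0.042], [0.042, 0.018, -0.999]]
{'t': 0.1, 'joints': array([ 1.37862713e+00,  3.85497778e-01,  6.76337610e-03, -4.10470418e-04,
       -1.19404469e+00, -2.58592908e-01]), 'dq': array([ 5.56600337e-04, -1.58363465e-03,  1.46532406e-03,  1.62573427e-03,
       -5.74927981e-04, -7.27986849e-05]), 'effort': array([-9.36290780e-04, -3.91692030e+01,  1.87934929e+01,  4.23199922e+00,
        1.34648752e-02, -7.83294922e-05]), 'ee_pos': array([272.05818929, 562.12148799, 243.56201913]), 'tool_rot': array([[ 9.00049442e-01, -4.35787145e-01, -7.53336354e-04],
       [-4.35787774e-01, -9.00047503e-01, -1.87334329e-03],
       [ 1.38340421e-04,  2.01439636e-03, -9.99997962e-01]]), 'contact_force': array([-0.04842457, -0.88898725, -0.38305746]), 'wrist_torque': array([-0.03148739,  0.02958473, -0.03588453]), 'grip_force': 0.0, 'gripper_width': 86.43037457573583} 22.0
```

View pics/top0.png

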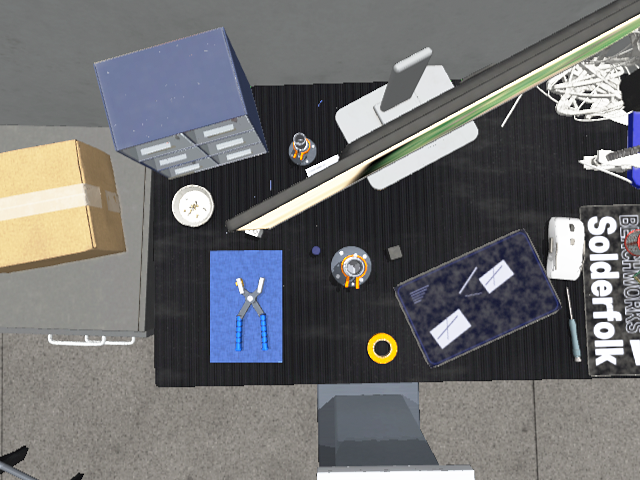

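View pics/side0.png

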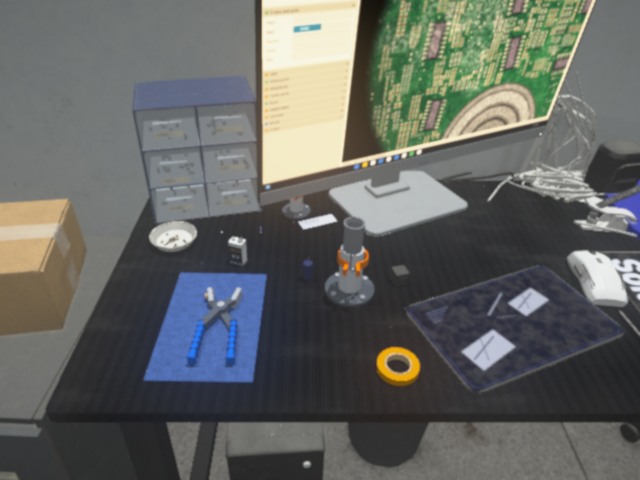

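The top view shows the pliers at about (250,298) with the jaws pointing away from the robot. The large stand is at (351,268) with its lugs toward the robot, around (352,284), and the small look-alike stand is at (302,150). I'll zoom in and measure.

```bash
cat > h.py <<'E'
import numpy as np, cv2
from plant import robot,capture,camera_info
def ray(n,px):
    c=camera_info(n); R=np.array(c['R']); o=-R.T@np.array(c['t'])
    return o, R.T@np.array([(px[0]-c['cx'])/c['fx'],(px[1]-c['cy'])/c['fy'],1.])
def cast(n,px,z):
    o,d=ray(n,px); return (o+d*(z-o[2])/d[2]).round(1)
def two(a,b):
    o1,d1=ray("side",a); o2,d2=ray("top",b)
    s=np.linalg.lstsq(np.c_[d1,-d2],o2-o1,rcond=None)[0]
    p,q=o1+s[0]*d1,o2+s[1]*d2
    return ((p+q)/2).round(1),np.linalg.norm(p-q).round(1)
def crop(im,x,y,w,h,k): return cv2.resize(im[y:y+h,x:x+w],None,fx=k,fy=k,interpolation=cv2.INTER_CUBIC)
def blobs(im,lo,hi,roi,amin=8):
    x,y,w,h=roi; m=cv2.inRange(cv2.cvtColor(im[y:y+h,x:x+w],cv2.COLOR_RGB2HSV),lo,hi)
    n,_,st,c=cv2.connectedComponentsWithStats(m)
    return [(st[i][:4]+[x,y,0,0],int(st[i][4]),(c[i]+[x,y]).round(2)) for i in range(1,n) if st[i][4]>=amin]
E
python3 - <<'E'
from h import *
t=cv2.imread("pics/top0.png");s=cv2.imread("pics/side0.png")
A=np.hstack([crop(t,205,240,80,130,4),crop(t,305,235,110,130,4)[:520,:440]])
B=np.hstack([crop(s,150,265,120,115,3),crop(s,290,205,130,115,3)])
cv2.imwrite("pics/A.png",A);cv2.imwrite("pics/B.png",B)
for n,im,roi,r2 in(("top",t,(205,240,80,130),(305,235,110,70)),("side",s,(150,265,120,115),(290,205,130,115))):
    im=im[:,:,::-1].copy()
    for b in blobs(im,(5,150,120),(20,255,255),r2): print(n,"orange",*b,cast(n,b[2],70))
    for b in blobs(im,(100,180,170),(115,255,255),roi): print(n,"blue",*b,cast(n,b[2],12))
print("mat",[cast("top",p,3) for p in((210,250),(282,250),(282,363),(210,363))])
print("flange",cast("top",(351,268),10),"cap",cast("top",(316,251),31),"relay",cast("top",(395,253),24),"pivot",cast("top",(250,298),21))
E
```

```text
top orange [342 255  10   8] 14 [346.36 258.14] [582.3  87.9  70. ]
top orange [358 256   6   5] 8 [360.25 257.88] [582.1  61.5  70. ]
top orange [341 263   9  22] 48 [344.69 274.54] [551.1  92.   70. ]
top orange [356 264  11  15] 30 [362.57 272.27] [554.6  57.9  70. ]
top orange [356 280   3   9] 11 [357.73 284.73] [531.2  67.8  70. ]
top blue [260 315   8  36] 163 [263.32 332.2 ] [436.7 258.6  12. ]
top blue [235 316   7  35] 152 [238.1  334.09] [434.1 310.1  12. ]
side orange [338 250  10  25] 95 [342.6  262.79] [554.5  93.7  70. ]
side orange [356 249  13  27] 135 [362.02 262.53] [555.5  62.7  70. ]
side blue [187 321  16  37] 225 [195.44 340.58] [441.7 313.1  12. ]
side blue [226 321  11  37] 230 [231.36 340.01] [443.1 260.8  12. ]
mat [array([607.1, 367.4,   3. ]), array([603. , 217.7,   3. ]), array([371.8, 223. ,   3. ]), array([375.1, 371. ,   3. ])]
flange [562.2  76.7  10. ] cap [598.4 146.6  31. ] relay [590.3 -11.8  24. ] pivot [507.3 282.8  21. ]
```

View pics/A.png

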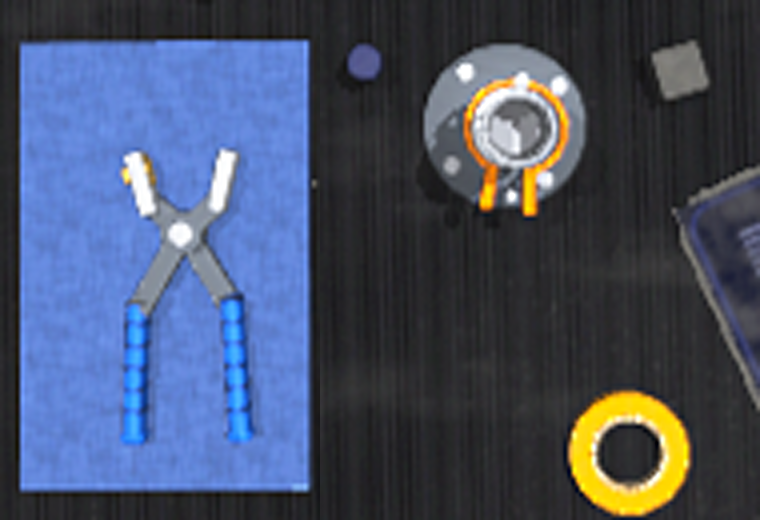

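View pics/B.png

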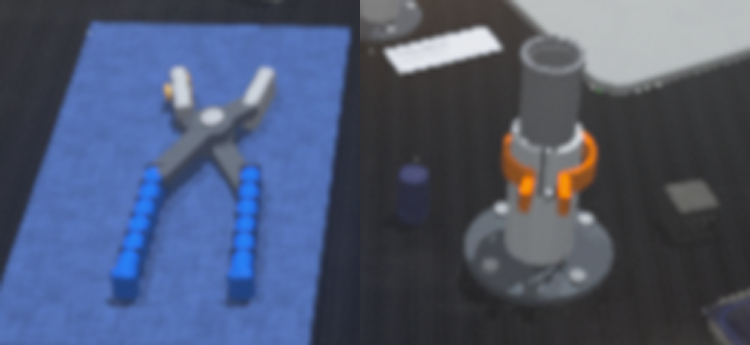

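The jaws face away from the robot. In the top view the pivot is at (250,298.8), the jaw tips are around (250.8,278.3) and the handle ends around (251.5,349.7). The brass insert is on the left (+y) jaw. The lug tips are at about (346.8,287) and (357.5,287). Next I'll compute poses, then grasp.

Run:
```python
from h import *
A1=lambda u,v:(205+u/4,240+v/4); A2=lambda u,v:(305+(u-320)/4,235+v/4)
B1=lambda u,v:(150+u/3,265+v/3); B2=lambda u,v:(290+(u-360)/3,205+v/3)
print("pivot",two(B1(212,117),A1(180,235)),cast("top",A1(180,235),22))
for n,a in(("jawL",(137,155)),("jawR",(227,153)),("hL",(133,440)),("hR",(240,437)),("hLf",(137,308)),("hRf",(231,303))):print(n,cast("top",A1(*a),21))
print("rear handles side",cast("side",B1(125,282),12),cast("side",B1(242,282),12))
print("pipe top",two(B2(552,52),A2(515,128)),cast("top",A2(515,128),138))
print("flange",cast("top",A2(505,124),10), cast("side",B2(538,256),10))
for n,a in(("lugL tip",(486,208)),("lugR tip",(530,214)),("L root",(490,170)),("R root",(529,170))):print(n,cast("top",A2(*a),77))
print("lug side L,R",cast("side",B2(525,195),70),cast("side",B2(563,199),70))
import numpy as np
for yaw in(0,.1,-.1):
    c,s=np.cos(yaw),np.sin(yaw)
    R=np.array([[c,s,0],[s,-c,0],[0,0,-1.]])
    for p in([445,284,90],[435,76,85]): print(yaw,p,robot.solve_ik(p,R))
```

```text
pivot (array([506. , 283.2,  24.6]), np.float64(2.0)) [505.8 282.6  22. ]
jawL [546.6 303.8  21. ]
jawR [546.5 258.1  21. ]
hL [403.7 308.5  21. ]
hR [404.  254.6  21. ]
hLf [469.7 305.3  21. ]
hRf [471.  257.7  21. ]
rear handles side [407.1 312.1  12. ] [407.4 257.3  12. ]
pipe top (array([566.1,  78.8, 140. ]), np.float64(0.9)) [566.   78.2 138. ]
flange [566.3  76.1  10. ] [556.4  79.3  10. ]
lugL tip [527.8  89.5  77. ]
lugR tip [524.5  68.9  77. ]
L root [545.7  87.1  77. ]
R root [545.2  68.8  77. ]
lug side L,R [536.5  91.   70. ] [533.5  71.4  70. ]
0 [445, 284, 90] [ 8.75568880e-01  3.91120438e-01 -4.28813031e-01  4.44089210e-16
 -7.50862858e-01  6.95227447e-01]
0 [435, 76, 85] [ 5.43245058e-01  2.77308097e-01 -6.38289284e-01  4.44089210e-16
 -6.55198946e-01  1.02755127e+00]
0.1 [445, 284, 90] [ 8.75568880e-01  3.91120438e-01 -4.28813031e-01  4.44089210e-16
 -7.50862858e-01  7.95227447e-01]
0.1 [435, 76, 85] [ 5.43245058e-01  2.77308097e-01 -6.38289284e-01  4.44089210e-16
 -6.55198946e-01  1.12755127e+00]
-0.1 [445, 284, 90] [ 8.75568880e-01  3.91120438e-01 -4.28813031e-01  4.44089210e-16
 -7.50862858e-01  5.95227447e-01]
-0.1 [435, 76, 85] [ 5.43245058e-01  2.77308097e-01 -6.38289284e-01  4.44089210e-16
 -6.55198946e-01  9.27551269e-01]
```

```bash
cat >> h.py <<'E'
def rot(yaw):
    c,s=np.cos(yaw),np.sin(yaw); return np.array([[c,s,0],[s,-c,0],[0,0,-1.]])
def st(): s=robot.sense(); print("t%.1f"%s['t'],s['ee_pos'].round(1),"w%.1f g%.1f"%(s['gripper_width'],s['grip_force']),s['contact_force'].round(1),flush=True); return s
E
python3 - <<'E'
from h import *
robot.reach([447,283,110],rot(0)); st()
robot.servo_line([447,283,45],v=80); st()
print(robot.servo_line([447,283,28],v=30,until_force=6)); st()
robot.gripper_to(62,grip_force=25); st()
robot.gripper_to(55); robot.hold(.3); st()
robot.servo_line([447,283,50],v=60); st()
for n in("top","side"): cv2.imwrite(f"pics/{n}1.png",capture(n)[:,:,::-1])
t=cv2.imread("pics/top1.png");s=cv2.imread("pics/side1.png")
cv2.imwrite("pics/C.png",np.hstack([crop(t,200,240,90,125,4),crop(s,140,255,125,125,4)[:500]]))
E
```

```text
t1.4 [447.3 284.  110.5] w87.3 g0.0 [-1.   0.3  1.3]
t2.4 [447.3 283.4  45.4] w87.4 g0.0 [-0.6  0.1 -0.3]
False
t3.1 [447.1 283.   27.9] w86.9 g0.0 [-0.3 -1.   0.5]
t3.9 [447.1 283.3  28.1] w62.1 g0.5 [-1.5  1.3  0.6]
t4.6 [447.  283.   28.1] w55.2 g12.8 [-1.2  1.6  1.3]
t5.1 [447.  283.   50.4] w55.5 g11.8 [-0.7 -0.6 -2.4]
```

View pics/C.png

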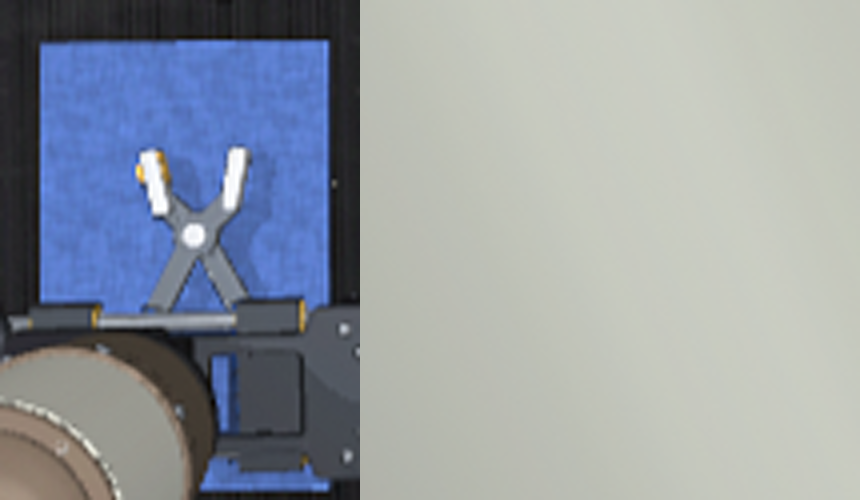

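The pliers are held and level, with the pivot at top pixel (248.5,298.8). The brass insert shows on the left jaw's inner face, and the arm blocks the side view. I'll move to the pre-approach pose and measure jaws against lugs in the top view.

Run:
```python
from h import *
print("pivot",cast("top",(248.5,298.75),44),"jaws",cast("top",(200+150/4,240+152/4),43),cast("top",(200+238/4,240+150/4),43))
robot.servo_line([447,283,110],v=120); st()
yaw=-.08; d=np.array([np.cos(yaw),np.sin(yaw)])
p=np.array([565.5,77.5])-d*(131+55)
robot.servo_line([*p,110],frame=rot(yaw),v=130); st()
robot.servo_line([*p,86],v=60); st()
cv2.imwrite("pics/top2.png",capture("top")[:,:,::-1]);cv2.imwrite("pics/side2.png",capture("side")[:,:,::-1])
t=cv2.imread("pics/top2.png");cv2.imwrite("pics/D.png",crop(t,305,235,95,95,6))
```

```text
pivot [507.7 281.5  44. ] jaws [549.  302.7  43. ] [548.8 259.1  43. ]
t5.9 [446.5 282.6 109.4] w55.3 g11.8 [ 0.1 -1.5 -1.9]
t7.6 [380.5  92.9 110. ] w55.2 g11.8 [ 0.1 -0.3 -2. ]
t8.1 [380.2  92.5  85.9] w55.2 g11.8 [ 0.6  0.1 -1.3]
```

View pics/D.png

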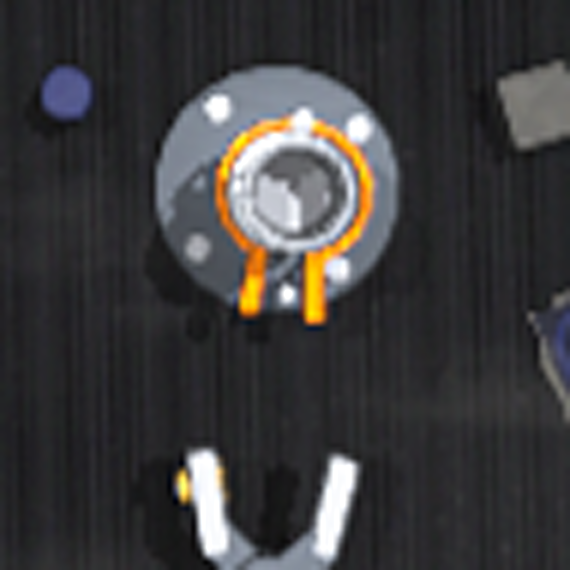

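The lug tips are at D (250,315) and (315,323), and the ring centre is about (296,189). The jaw tips are at (202,453) and (345,460), with the brass proud on the left inner face at about (224,480). I'll convert these to an offset.

Run:
```python
from h import *
D=lambda u,v:(305+u/6,235+v/6)
t=cv2.imread("pics/top2.png")[:,:,::-1].copy()
for n,a,z in(("ring",(296,189),77),("pipetop",(299,191),138),("lugLtip",(250,315),77),("lugRtip",(315,323),77),("lugLroot",(257,252),77),("lugRroot",(315,252),77),("jawL tip",(202,451),79),("jawR tip",(345,457),79),("jawL root",(217,555),79),("jawR root",(327,553),79),("insert in",(226,483),72)): print(n,cast("top",D(*a),z))
for b in blobs(t,(5,120,90),(25,255,255),(325,255,50,40),4)+blobs(t,(5,80,80),(35,255,255),(325,305,60,30),3): print(*b)
w=cv2.inRange(t[300:335,325:370],(190,190,190),(255,255,255)); n,_,s,c=cv2.connectedComponentsWithStats(w)
for i in range(1,n): print("white",s[i],c[i]+[325,300],cast("top",c[i]+[325,300],79))
s=cv2.imread("pics/side2.png"); cv2.imwrite("pics/E.png",crop(s,260,190,160,150,4))
```

```text
ring [566.   73.6  77. ]
pipetop [566.3  76.3 138. ]
lugLtip [526.9  89.2  77. ]
lugRtip [523.9  68.9  77. ]
lugLroot [546.6  86.5  77. ]
lugRroot [546.1  68.3  77. ]
jawL tip [485.  105.6  79. ]
jawR tip [482.   60.9  79. ]
jawL root [452.6 101.8  79. ]
jawR root [452.4  67.5  79. ]
insert in [474.   98.1  72. ]
[341 255  12  33] 94 [345.46 271.82]
[355 255  12  34] 104 [359.99 273.48]
[334 313   3   6] 13 [335.23 315.54]
[341 313   2   3] 5 [341.6 313.8]
[374 332  11   3] 24 [379.79 333.29]
white [12 10  6 18 69] [339.34782609 318.50724638] [469.4 104.7  79. ]
white [32 11  7 17 62] [360.20967742 318.90322581] [467.7  65.7  79. ]
white [22 31  6  4 19] [349.15789474 332.68421053] [442.6  87.1  79. ]
```

View pics/E.png

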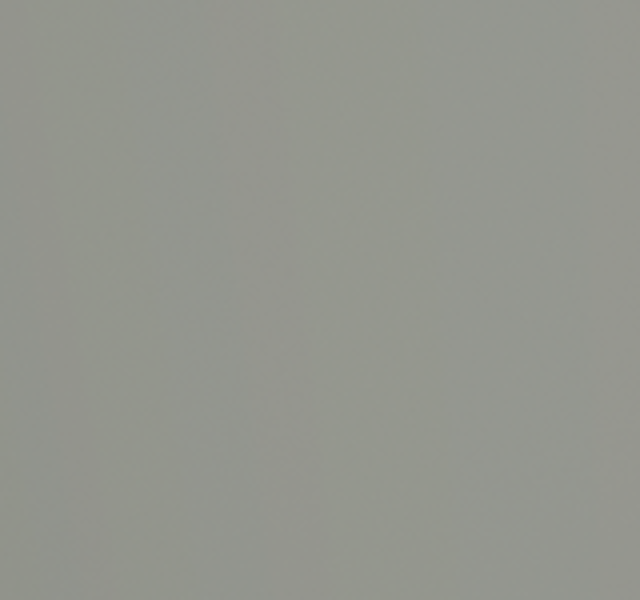

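The arm hides the side view. From the top view, the jaw centre line extended meets the lug midpoint (y 79.2 against 79.0) at the same yaw. I'll advance about 54 mm, biased +1.3 mm in y for the insert, and stop on contact.

Run:
```python
from h import *
print(robot.servo_line([380.1+30,92.4-2.0,86],v=60,until_force=6)); st()
print(robot.servo_line([380.1+54.5,92.4-3.9,86],v=30,until_force=6)); st()
cv2.imwrite("pics/top3.png",capture("top")[:,:,::-1])
t=cv2.imread("pics/top3.png");cv2.imwrite("pics/F.png",crop(t,310,240,80,80,7))
```

```text
False
t8.9 [409.9  90.1  85.7] w55.3 g11.8 [-0.3  0.1 -1.1]
False
t9.8 [434.4  88.4  85.9] w55.0 g11.8 [ 0.9  0.  -1.6]
```

View pics/F.png

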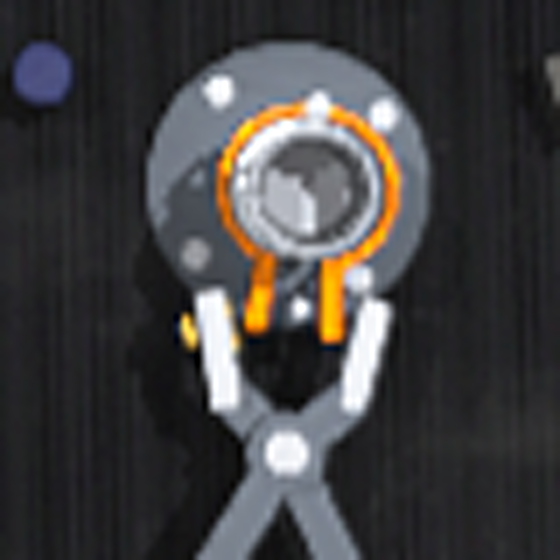

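The jaws are round both lugs: lug tips at F (258,333) and (331,340), jaw tips at (210,293) and (377,303). The insert at row ~335 sits near the lug ends, so I'll go 3.5 mm deeper before squeezing in small steps.

Run:
```python
from h import *
print(robot.servo_line([438.1,88.3,86],v=20,until_force=6)); st()
robot.gripper_to(50,grip_force=39); st()
w=50; peak=0
while w>31:
    w-=.7; robot.gripper_to(w); s=robot.sense(); g=s['grip_force']; peak=max(peak,g)
    print("%.1f %.1f %.1f t%.1f"%(w,s['gripper_width'],g,s['t']),s['contact_force'].round(1),flush=True)
    if peak>24 and g<peak-6: print("click"); break
    if g>38.5 : print("hard"); break
```

```text
False
t10.2 [438.2  88.4  86. ] w55.3 g11.8 [ 0.1 -0.5 -2.4]
t10.6 [437.9  88.3  86. ] w50.3 g15.2 [-1.5 -0.3 -1.5]
49.3 49.6 16.5 t10.9 [-1.8  0.4 -2.7]
48.6 48.8 18.0 t11.1 [-2.5  0.4 -1.5]
47.9 48.8 19.8 t11.3 [-4.7  1.4 -1.2]
47.2 48.0 21.5 t11.5 [-5.9  2.  -1.2]
46.5 47.5 23.2 t11.7 [-5.3  2.3 -1.1]
45.8 46.4 24.9 t11.9 [-5.9  2.5 -0.8]
45.1 45.6 26.7 t12.2 [-7.   2.6 -1.4]
44.4 44.9 28.5 t12.4 [-6.4  2.8 -0.9]
43.7 44.8 30.3 t12.6 [-7.2  3.9 -1. ]
43.0 43.3 30.4 t12.8 [-7.4  3.1 -1.1]
42.3 43.2 30.3 t13.0 [-8.2  3.8 -1.1]
41.6 42.4 30.2 t13.2 [-8.2  4.1 -1. ]
40.9 41.5 30.0 t13.5 [-8.8  4.5 -1.1]
40.2 40.9 29.7 t13.7 [-8.9  3.4 -1.4]
39.5 40.2 29.3 t13.9 [-9.1  3.2 -1. ]
38.8 39.7 28.9 t14.1 [-10.4   4.2  -0.8]
38.1 38.6 28.4 t14.3 [-10.6   4.2  -0.9]
37.4 38.3 27.8 t14.5 [-11.6   4.9  -0.5]
36.7 37.4 27.1 t14.8 [-11.8   5.9  -0. ]
36.0 36.7 25.8 t15.0 [-12.6   3.6  -0.4]
35.3 35.9 23.8 t15.2 [-10.3   2.7  -0.3]
click
```

The force is falling but the pliers are not yet down to the spring's 16 N, so I'll keep going in fine steps.

Run:
```python
from h import *
w=35.3; low=24
while w>30:
    w-=.4; robot.gripper_to(w); s=robot.sense(); g=s['grip_force']; low=min(low,g)
    print("%.1f %.1f %.1f t%.1f"%(w,s['gripper_width'],g,s['t']),s['contact_force'].round(1),flush=True)
    if g<19 or g>low+3: break
cv2.imwrite("pics/top4.png",capture("top")[:,:,::-1])
t=cv2.imread("pics/top4.png");cv2.imwrite("pics/G.png",crop(t,310,240,80,80,7))
```

```text
34.9 35.4 22.5 t15.4 [-9.4  0.3 -0.5]
34.5 34.9 20.2 t15.6 [-6.9 -0.1 -1.9]
34.1 34.4 19.7 t15.8 [-6.   0.1 -1.7]
33.7 34.2 19.7 t16.1 [-6.5  0.8 -1.2]
33.3 33.6 20.2 t16.3 [-6.2  0.5 -0.9]
32.9 33.6 21.4 t16.5 [-6.7  0.6 -0.7]
32.5 33.5 22.2 t16.7 [-5.8  0.7 -1.4]
32.1 32.5 22.5 t16.9 [-7.1  0.7 -0.6]
31.7 32.3 22.9 t17.1 [-6.4  1.2 -0.4]
```

View pics/G.png

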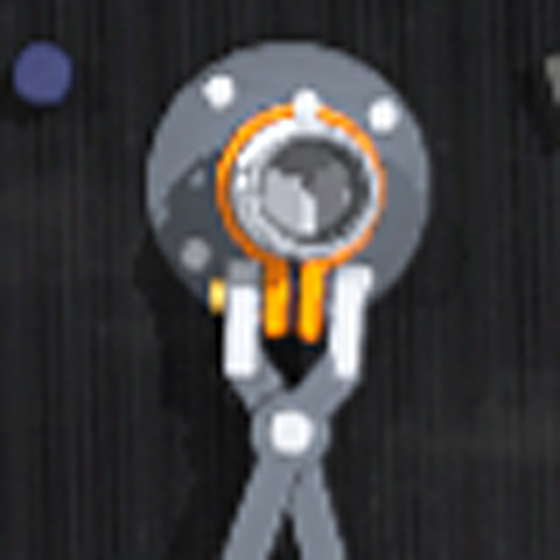

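The lugs now measure about 16.8 mm over their outer faces (columns 263 to 325), so the clip is shut. I'll ease off, back away and check it stays shut.

Run:
```python
from h import *
robot.gripper_to(45); robot.gripper_to(55,grip_force=25); robot.hold(.2); st()
robot.servo_line([434.6,88.5,86],v=30); st()
robot.servo_line([380,92.4,86],v=60); st()
im=capture("top"); cv2.imwrite("pics/top5.png",im[:,:,::-1])
for b in blobs(im.copy(),(5,120,90),(25,255,255),(325,255,50,40),4): print(*b)
cv2.imwrite("pics/H.png",crop(im[:,:,::-1],310,240,80,95,6))
```

```text
t18.5 [438.1  88.3  86. ] w54.9 g11.8 [-0.6  0.9 -1.7]
t18.8 [434.3  88.4  86. ] w55.5 g11.7 [ 0.8  0.5 -1.7]
t19.8 [380.4  92.6  86.1] w55.5 g11.7 [ 0.2  0.1 -0.8]
[341 255  11  33] 89 [346.03 271.16]
[355 255  10  15] 24 [360.58 260.42]
[352 273  11  16] 47 [354.98 281.15]
```

View pics/H.png

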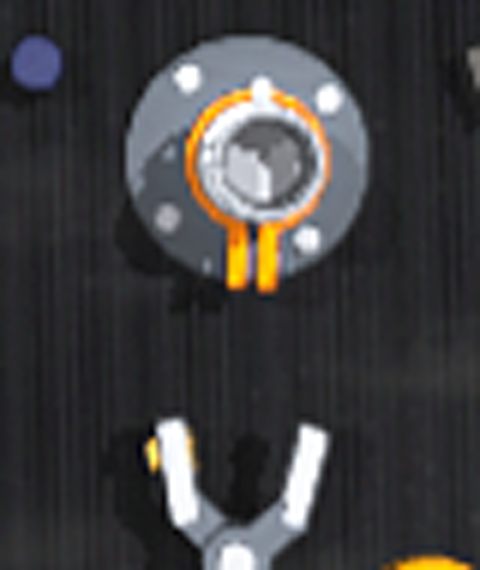

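The clip stays shut, with the lugs 15.8 mm over (columns 228 to 278). I'll return the pliers to the mat.

Run:
```python
from h import *
robot.servo_line([380,92.4,112],v=80)
robot.servo_line([447,285,110],frame=rot(0),v=130); st()
robot.servo_line([447,285,40],v=90); robot.hold(.2); st()
print(robot.servo_line([447,285,27.5],v=15,until_force=3)); st()
robot.gripper_to(62); robot.gripper_to(86); st()
robot.servo_line([447,285,60],v=50); robot.servo_line([447,285,150],v=150)
robot.reach([300,500,240],rot(0)); robot.hold(.5); st()
for n in("top","side"): cv2.imwrite(f"pics/{n}6.png",capture(n)[:,:,::-1])
t=cv2.imread("pics/top6.png");s=cv2.imread("pics/side6.png")
cv2.imwrite("pics/I.png",np.hstack([crop(t,200,235,210,135,2),crop(s,135,190,170,135,2)]))
```

```text
t22.1 [446.8 284.4 110.1] w55.0 g11.7 [ 0.4 -0.8 -1.8]
t23.2 [447.3 285.3  40.6] w55.2 g11.7 [-0.6  0.1 -1. ]
True
t23.9 [446.9 284.9  28. ] w55.6 g11.8 [ 0.6 -0.6  4.2]
t25.1 [446.1 284.1  27.1] w85.7 g0.0 [-0.5  0.1 -0.6]
t28.2 [300.2 499.8 240. ] w86.2 g0.0 [0.8 0.5 0.2]
```

View pics/I.png

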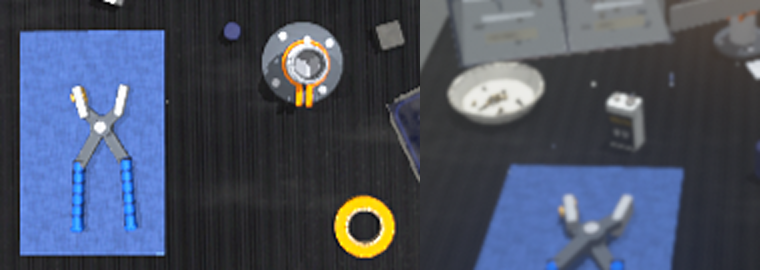

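The pliers lie flat on the mat, with the pivot at I (100,127). The clip is shut at (305,95), and the small parts are where they were.

```bash
python3 -c "
from plant import robot
print(robot.finish_job())"
```

```text
the job is handed in; nothing more can be done
None
```

The hose clip is clicked shut, the pliers are back flat on the mat, the small parts are where they stood, and the job was handed in at about 28 s.

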